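# Line up the reception desk's stamps by size

### The arm

A 6-joint arm with a two-finger parallel gripper is mounted at the origin on the work surface. World frame = base frame: x ahead of the robot, y to its left, z up, the work surface at z = 0. Lengths are in m, angles in rad, forces in N, time in s.
With the tool pointing down it reaches from about 0.275 to 0.725 m from the base axis. Payload 15.9 kg.
Tool frame: the origin (TCP) lies at the very end of the fingers, on their centre line; the grasp point (between the pads) lies 19 mm behind it; z points along the fingers, y is the line along which they close (so a half turn about z gives the same grasp; the last joint's range is limited). The gripper opens to 85 mm and grips with 20 to 120 N. Pads are 22 mm wide; open, the fingers measure 114 mm over their backs; the gripper's body (76 mm by 85 mm) begins 54 mm behind the grasp point. The pads swing forward as they close: fully open they stand 13 mm farther back than shut.
Start: joints at [1.155, 0.213, -0.034, 1.323, 0, 1.571], TCP at [0.202, 0.457, 0.231] pointing down, gripper open.
Joint ranges: [-2.98, 2.98], [-0.74, 1.72], [-1.14, 1.35], [-2.1, 2.04], [-1.57, 1.44], [-3.14, 3.14]. Speed limits (rad/s): [1.89, 1.89, 2.39, 2.57, 3.14, 3.14].

### API

Orientations are given as [roll, pitch, yaw] about the fixed x, y, z axes, in that order (R = Rz(yaw) Ry(pitch) Rx(roll)).
In Python, from plant import ctrl, grip, vision, ticket gives the robot as it stands. Calls block until the motion is done:
- ctrl.move_pose(position, orientation): joint-space move of the TCP to a pose.
- ctrl.move_linear(position, rate=0.15, attitude=None, threshold=None): straight line of the TCP; attitude=None keeps the orientation; rate is the mean speed in m/s. With threshold (N) it stops when the force on the tool has changed by that much, and returns True; else False.
- ctrl.move_joints(angles): joint-space move.
- grip(opening, grip_force=None): opening from 0.0 (shut) to 1.0 (fully open); grip_force is the grip in N (None keeps the last); returns when the fingers have stopped.
- ctrl.sleep(seconds).
- ctrl.ik(position, orientation): joint angles nearest the present ones, or None.
- ctrl.state(): the state.
- vision.snapshot(name): name is "side" or "top" or "wrist"; returns a dict with "image" (420x560x3 uint8, red, green, blue), "camera_matrix" (3x3 intrinsics, pixels), "world_from_camera" (4x4, takes a point from camera to world coordinates); the wrist camera has in their place "tool_from_camera" (4x4, takes a point from camera to tool coordinates, whose origin is the TCP and whose axes are the flange's). Camera axes: x right, y down, z forward; pixel columns grow to the right and rows downward; lengths in m; the calibration is good to about 2 mm. The wrist camera is an equidistant fisheye: a pixel r from the principal point sees the ray r / f radians off the axis. A picture is of the moment at which its call begins: read the wrist's pose just before it. There is no depth.
A pose or a line that the arm cannot do raises ctrl.MotionError and nothing moves.
- ticket.hand_in(): hands the job in; it is judged then, once.
The state is a dict: "time": time; "joint_pos": joint angles; "qvel": joint speeds; "joint_torque": joint torques, N m; "ee_pos": TCP position; "tcp_rot": TCP orientation; "force": force on the tool from outside, world axes, zero at the start; "wrist_torque": the same for the moment, N m; "finger_gap": opening from 0.0 (shut) to 1.0 (fully open); "grasp_force": force on a finger pad.
Only numpy, scipy, OpenCV 4.12 (cv2) and the standard library are available. Lean on these libraries where they do the work, as an engineer would, in place of code of your own. Each camera call takes 0.05 s, during which the arm holds its last target. There are 200 camera calls.

### The job

Line the four hand stamps up by size on the row of cork rests, one upright in the middle of each rest: the largest on the rest next to the white tent card, then in falling size to the smallest at the other end. Leave the tent card and the blue tumbler where they are, and let go of the stamps.

Things in the scene. Friction and masses are not known exactly. Their poses are not given: they have to be found in the camera images.
- stamp_small: the smallest of four wooden hand stamps, standing loose and upright on the desk: round pale wooden base 30 mm in diameter and 16 mm high (thin black rubber underneath), a neck 16 mm in diameter, and on top a straight dark wooden round grip 26 mm in diameter, its rounded top at 60 mm and its straight part from about 30 to 55 mm above the underside; about 50 g. Origin: centre of the underside, z up along the stamp; it looks the same from all sides
- stamp_medium: the second smallest of four wooden hand stamps, standing loose and upright on the desk: round pale wooden base 40 mm in diameter and 16 mm high (thin black rubber underneath), a neck 16 mm in diameter, and on top a straight dark wooden round grip 26 mm in diameter, its rounded top at 76 mm and its straight part from about 46 to 71 mm above the underside; about 80 g. Origin: centre of the underside, z up along the stamp; it looks the same from all sides
- stamp_large: the second largest of four wooden hand stamps, standing loose and upright on the desk: round pale wooden base 50 mm in diameter and 16 mm high (thin black rubber underneath), a neck 16 mm in diameter, and on top a straight dark wooden round grip 26 mm in diameter, its rounded top at 92 mm and its straight part from about 62 to 87 mm above the underside; about 120 g. Origin: centre of the underside, z up along the stamp; it looks the same from all sides
- stamp_largest: the largest of four wooden hand stamps, standing loose and upright on the desk: round pale wooden base 60 mm in diameter and 16 mm high (thin black rubber underneath), a neck 16 mm in diameter, and on top a straight dark wooden round grip 26 mm in diameter, its rounded top at 108 mm and its straight part from about 78 to 103 mm above the underside; about 170 g. Origin: centre of the underside, z up along the stamp; it looks the same from all sides
- rest_a: round flat cork rest, 70 mm in diameter and 3 mm thick, fixed on a flat grey mat (540 x 110 mm, 4 mm thick) so that its upper face is 7 mm above the desk. The four rests a, b, c, d form one straight row in this order, 80 mm from centre to centre, a at the robot's left (+y) end. Origin: centre of its underside (4 mm above the desk); its y axis points along the row from d to a
- rest_b: round flat cork rest, 70 mm in diameter and 3 mm thick, fixed on a flat grey mat (540 x 110 mm, 4 mm thick) so that its upper face is 7 mm above the desk. The four rests a, b, c, d form one straight row in this order, 80 mm from centre to centre, b next to a. Origin: centre of its underside (4 mm above the desk); its y axis points along the row from d to a
- rest_c: round flat cork rest, 70 mm in diameter and 3 mm thick, fixed on a flat grey mat (540 x 110 mm, 4 mm thick) so that its upper face is 7 mm above the desk. The four rests a, b, c, d form one straight row in this order, 80 mm from centre to centre, c next to d. Origin: centre of its underside (4 mm above the desk); its y axis points along the row from d to a
- rest_d: round flat cork rest, 70 mm in diameter and 3 mm thick, fixed on a flat grey mat (540 x 110 mm, 4 mm thick) so that its upper face is 7 mm above the desk. The four rests a, b, c, d form one straight row in this order, 80 mm from centre to centre, d at the robot's right (-y) end. Origin: centre of its underside (4 mm above the desk); its y axis points along the row from d to a
- tent_card: small white folded tent card, 70 mm wide, 42 mm deep along the row and about 88 mm high, standing loose on the grey mat at one end of the row, 95 mm beyond the centre of the last rest (beyond a or beyond d: it differs from start to start; a flat dark ink-pad tin, 16 mm high, lies at the other end). Origin: centre of its underside
- tumbler: blue drinking tumbler with a lid, loose on the desk to the robot's right, up to 84 mm in diameter and 147 mm high, a straw standing up to 200 mm. Origin: centre of its underside. To be left alone
Mind the look-alikes: they are no part of the job. What is shaped like the stamp_large but green or purple is not meant.

How it is judged:
By the outcome, as a careful person would: the job done as asked, in the order asked, and still so for the second after the job is handed in, with the robot touching nothing.
It also fails if it takes over 112 s, if anything falls off the work surface, if the arm or the gripper's body presses on something with over 40 N, if the wrist force passes 120 N, or if a joint passes its speed limit or range.

## Working session

There is one attempt and no reset: what is moved stays moved. The work goes in short steps, each a Python script; the robot and the scene stay as the last script left them, time stands still between calls to the robot, and variables do not carry over. Pictures are saved under pics/ and viewed, at most 14 in all, crops included, and the job is handed in when it is done.

```bash
ls; mkdir -p pics
python3 - <<'E'
from plant import ctrl,vision
import cv2,numpy as np
for n in("top","side","wrist"):
    s=vision.snapshot(n);cv2.imwrite(f"pics/{n}0.png",s["image"][:,:,::-1])
    print(n,s["camera_matrix"].round(1).tolist(),[v.round(3).tolist() for k,v in s.items() if 'from_camera' in k])
s=ctrl.state();print(s["time"],s["ee_pos"],s["tcp_rot"])
E
```

```text
pics
top [[447.7, 0.0, 278.7], [0.0, 447.7, 218.2], [0.0, 0.0, 1.0]] [[[-0.013, -0.99, 0.144, 0.378], [-1.0, 0.012, -0.004, -0.1], [0.002, -0.144, -0.99, 1.077], [0.0, 0.0, 0.0, 1.0]]]
side [[534.6, 0.0, 269.8], [0.0, 534.6, 207.9], [0.0, 0.0, 1.0]] [[[0.975, -0.159, 0.154, 0.369], [-0.222, -0.687, 0.692, -0.857], [-0.004, -0.709, -0.705, 0.83], [0.0, 0.0, 0.0, 1.0]]]
wrist [[325.2, 0.0, 281.4], [0.0, 325.2, 212.1], [0.0, 0.0, 1.0]] [[[-0.001, -0.956, -0.294, 0.074], [1.0, -0.0, -0.0, 0.001], [0.0, -0.294, 0.956, -0.143], [0.0, 0.0, 0.0, 1.0]]]
0.15 [0.20185337 0.45716208 0.2309393 ] [-3.14075783e+00 -3.10954985e-05  2.72575039e+00]
```

View pics/top0.png

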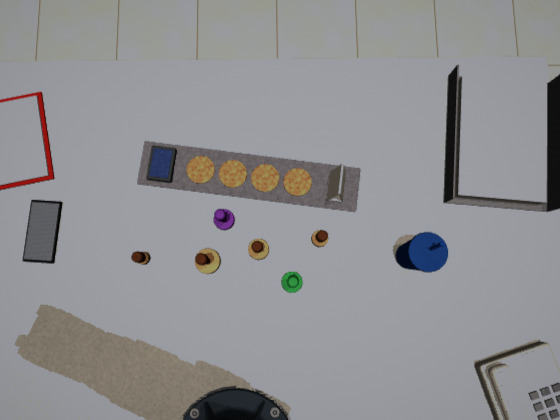

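View pics/side0.png

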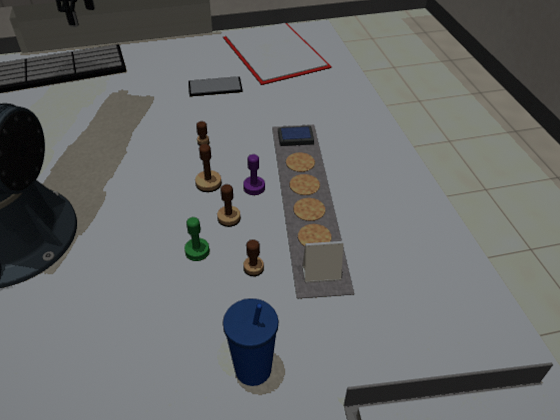

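Top view: the white tent card is at (337,183), at the −y end, so rest_d takes the largest, and the ink tin is at (161,163). The rests are at (200,169), (233,173), (265,178) and (297,182).

Stamp candidates in the top view:
- Wooden stamps: (142,258), (207,261), (259,248), (321,237).
- Look-alikes: purple (224,219) and green (292,282), both rejected by colour.

Next I measure the bases.

```bash
cat > h.py <<'E'
import numpy as np,cv2
from plant import ctrl,grip,vision,ticket
def cast(s,uv,z):
    T=s["world_from_camera"];d=T[:3,:3]@np.linalg.inv(s["camera_matrix"])@[uv[0],uv[1],1.]
    return T[:3,3]+d*(z-T[2,3])/d[2]
def hsvmask(s,lo,hi): return cv2.inRange(cv2.cvtColor(s["image"],cv2.COLOR_RGB2HSV),lo,hi)
def blobs(m,amin=25):
    c,_=cv2.findContours(m,cv2.RETR_EXTERNAL,cv2.CHAIN_APPROX_NONE)
    return [x for x in c if cv2.contourArea(x)>amin]
def circ(s,c,z):  # enclosing circle of contour cast on plane z
    P=np.array([cast(s,p,z)[:2] for p in c[:,0,:]],np.float32)
    (x,y),r=cv2.minEnclosingCircle(P); return x,y,r
E
python3 - <<'E'
from h import *
for n in("top","side"):
    s=vision.snapshot(n);m=hsvmask(s,(8,80,110),(28,255,255))
    for c in blobs(m):
        print(n,c[:,0].mean(0).round(),cv2.contourArea(c),np.round(circ(s,c,.016),4),np.round(circ(s,c,.007),4))
    if n=="top":
        im=np.hstack([s["image"][130:290,120:360,::-1],cv2.cvtColor(m,cv2.COLOR_GRAY2BGR)[130:290,120:360]])
        cv2.imwrite("pics/crop1.png",cv2.resize(im,None,fx=1.66,fy=2.5,interpolation=0) if 0 else cv2.resize(np.vstack([im[:,:240],im[:,240:]]),None,fx=1.8,fy=1.8,interpolation=0))
E
```

```text
top [207. 260.] 255.5 [0.4326 0.0664 0.0295] [0.4331 0.0678 0.0298]
top [258. 249.] 303.5 [ 0.4591 -0.0544  0.0245] [ 0.4598 -0.054   0.0247]
top [318. 239.] 57.5 [ 0.4828 -0.1997  0.0193] [ 0.4837 -0.2005  0.0195]
top [297. 182.] 587.0 [ 0.6212 -0.1495  0.0346] [ 0.6232 -0.1499  0.0349]
top [265. 177.] 581.0 [ 0.6318 -0.0715  0.0346] [ 0.6339 -0.0712  0.0349]
top [232. 173.] 577.5 [0.643  0.0073 0.0348] [0.6453 0.0083 0.0351]
top [200. 169.] 574.5 [0.6542 0.0858 0.0348] [0.6566 0.0874 0.0351]
side [250. 266.] 48.5 [ 0.4802 -0.2026  0.0182] [ 0.4814 -0.1953  0.0184]
side [314. 234.] 472.0 [ 0.6185 -0.1571  0.0335] [ 0.6212 -0.1494  0.0339]
side [229. 214.] 107.0 [ 0.4576 -0.0551  0.0236] [ 0.4586 -0.0462  0.0239]
side [309. 208.] 501.5 [ 0.6297 -0.0787  0.034 ] [ 0.6326 -0.0701  0.0344]
side [304. 184.] 428.5 [ 6.408e-01 -2.000e-04  3.380e-02] [0.6438 0.0092 0.0342]
side [209. 179.] 166.5 [0.4303 0.0669 0.0284] [0.431  0.0771 0.0287]
side [300. 161.] 370.0 [0.6514 0.0779 0.0337] [0.6545 0.0882 0.0341]
```

View pics/crop1.png

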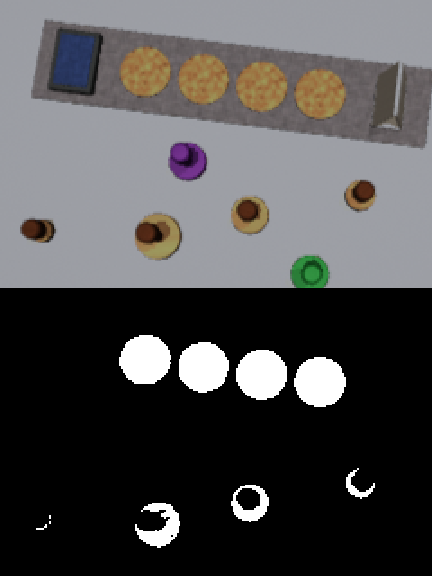

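The base radii are 29.5, 24.5 and 19.3 mm, which identifies largest, large and medium. By elimination the one at (142,258) is the small stamp. The rests agree between views to 2 mm and sit 80 mm apart. I'll cross-check by triangulating the dark grips.

Run:
```python
from h import *
guess=[(.432,.067,.09),(.459,-.0545,.075),(.482,-.2,.058),(.44,.225,.043)]
S={n:vision.snapshot(n) for n in("top","side")}
def ray(s,uv):
    T=s["world_from_camera"];d=T[:3,:3]@np.linalg.inv(s["camera_matrix"])@[uv[0],uv[1],1.];return T[:3,3],d/np.linalg.norm(d)
def proj(s,p):
    q=np.linalg.inv(s["world_from_camera"])@[*p,1];q=s["camera_matrix"]@q[:3];return q[:2]/q[2]
B={}
for n,s in S.items():
    m=cv2.inRange(cv2.cvtColor(s["image"],cv2.COLOR_RGB2HSV),(0,90,20),(18,255,109))
    B[n]=[(lambda M:(M['m10']/M['m00'],M['m01']/M['m00'],M['m00']))(cv2.moments(c)) for c in blobs(m,20)]
    print(n,np.round([b for b in B[n] if 120<b[0]<350],1).tolist())
for g in guess:
    A=np.zeros((3,3));b=np.zeros(3);px=[]
    for n,s in S.items():
        p=proj(s,g);u=min(B[n],key=lambda q:np.hypot(q[0]-p[0],q[1]-p[1]));px.append((p.round(),np.round(u)))
        o,d=ray(s,u);P=np.eye(3)-np.outer(d,d);A+=P;b+=P@o
    print(g,np.linalg.solve(A,b).round(4),px)
```

```text
top [[203.1, 258.6, 137.5], [140.6, 257.0, 144.5], [257.3, 246.5, 101.0], [320.9, 236.2, 100.5]]
side [[253.3, 257.1, 309.5], [228.9, 221.8, 64.0], [227.8, 201.1, 222.0], [208.6, 187.2, 64.0], [204.4, 150.1, 392.0], [292.6, 76.1, 32.5]]
(0.432, 0.067, 0.09) [0.4312 0.0614 0.1024] [(array([202., 259.]), array([203., 259., 138.])), (array([205., 153.]), array([204., 150., 392.]))]
(0.459, -0.0545, 0.075) [ 0.4601 -0.0539  0.0513] [(array([257., 247.]), array([257., 246., 101.])), (array([227., 193.]), array([228., 201., 222.]))]
(0.482, -0.2, 0.058) [ 0.4837 -0.202   0.0357] [(array([321., 236.]), array([321., 236., 100.])), (array([253., 249.]), array([253., 257., 310.]))]
(0.44, 0.225, 0.043) [ 0.4441  0.2404 -0.0394] [(array([136., 258.]), array([141., 257., 144.])), (array([202., 128.]), array([204., 150., 392.]))]
```

```bash
cat >> h.py <<'E'
YAW=1.43; R=[np.pi,0,YAW]
def wray(s,st,uv):
    K=s["camera_matrix"];x=np.array([uv[0]-K[0,2],uv[1]-K[1,2]])/K[0,0];t=np.hypot(*x)
    d=np.array([*(x/t*np.sin(t)),np.cos(t)]) if t>1e-9 else np.array([0,0,1.])
    from scipy.spatial.transform import Rotation as Ro
    Rt=Ro.from_euler('xyz',st["tcp_rot"]).as_matrix();T=s["tool_from_camera"]
    return Rt@T[:3,3]+st["ee_pos"],Rt@T[:3,:3]@d
def wcast(s,st,uv,z):
    o,d=wray(s,st,uv);return o+d*(z-o[2])/d[2]
E
python3 - <<'E'
from h import *
s=vision.snapshot("top");p=cast(s,(140.6,257),.033);print(p)
ctrl.move_pose([p[0],p[1],.15],R)
grip(0.7)
st=ctrl.state();w=vision.snapshot("wrist");cv2.imwrite("pics/w1.png",w["image"][:,:,::-1]);print(st["time"],st["joint_pos"].round(2) if hasattr(st["joint_pos"],'round') else st["joint_pos"])
m=hsvmask(w,(8,80,110),(28,255,255))
for c in blobs(m,60):
    P=np.array([wcast(w,st,q,.016)[:2] for q in c[:,0]],np.float32);print(c[:,0].mean(0).round(),cv2.contourArea(c),cv2.minEnclosingCircle(P))
E
```

```text
[0.4417905  0.21829678 0.033     ]
2.0917 [ 0.46  0.23 -0.22  1.12  0.    2.17]
[434. 412.] 252.5 ((0.6212657690048218, -0.13501524925231934), 0.03308440372347832)
[293. 337.] 1152.0 ((0.43378880620002747, 0.06747953593730927), 0.029002534225583076)
[477. 324.] 220.5 ((0.656402587890625, 0.029651770368218422), 0.026420820504426956)
[479. 283.] 1745.0 ((0.651958167552948, 0.09349242597818375), 0.03392914682626724)
```

View pics/w1.png

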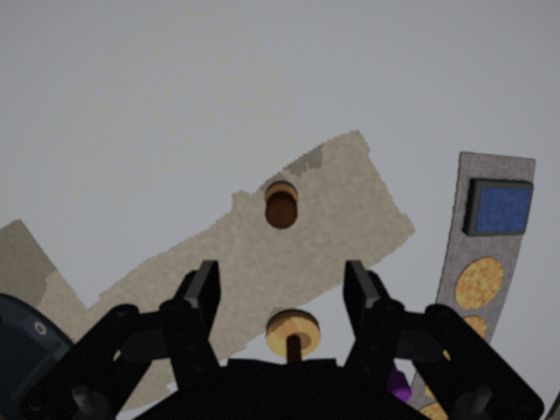

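The wrist view shows the small stamp with its grip at about (281,213) and its base at about (281,190). The largest stamp is at (293,335), and its wrist-based position and radius match the earlier measurement.

Run:
```python
from h import *
st=ctrl.state();w=vision.snapshot("wrist")
h=cv2.cvtColor(w["image"],cv2.COLOR_RGB2HSV)
m=cv2.inRange(h,(0,95,15),(28,255,255));m[:160]=0;m[240:]=0
for c in blobs(m,60):
    x,y,W,H=cv2.boundingRect(c);print(x,y,W,H)
    print("base far edge z.016",wcast(w,st,(x+W/2,y),.016),"grip top near edge z.055",wcast(w,st,(x+W/2,y+H),.055))
    print("edges L/R z.058",wcast(w,st,(x,215),.056),wcast(w,st,(x+W,215),.056))
```

```text
265 182 33 46
base far edge z.016 [0.44543987 0.23632868 0.016     ] grip top near edge z.055 [0.4414409  0.20824187 0.055     ]
edges L/R z.058 [0.43044997 0.22086247 0.056     ] [0.45550418 0.21730873 0.056     ]
```

```bash
cat >> h.py <<'E'
REST=dict(a=(.6555,.0878),b=(.6445,.0088),c=(.633,-.0706),d=(.6216,-.1497))
GC=dict(small=.043,medium=.059,large=.075,largest=.091)
def job(name,xy,rest):
    z=GC[name]-.020; up=.12; tx,ty=REST[rest]
    st=ctrl.state()
    ctrl.move_pose([*xy,z+.08],R)
    grip(0.6); ctrl.move_linear([*xy,z],rate=.12)
    grip(0.0,30); g=ctrl.state(); print(name,"grip",round(g["finger_gap"],3),np.round(g["grasp_force"],1))
    if g["finger_gap"]<.15: raise SystemExit("missed")
    ctrl.move_linear([*xy,z+up],rate=.2)
    ctrl.move_pose([tx,ty,z+up],R)
    ctrl.move_linear([tx,ty,z+.017],rate=.15)
    hit=ctrl.move_linear([tx,ty,z+.0055],rate=.03,threshold=4)
    e=ctrl.state();print(hit,np.round(e["ee_pos"]-[tx,ty,z],4),np.round(e["force"],1),round(e["finger_gap"],3))
    grip(0.6); ctrl.move_linear([tx,ty,z+.09],rate=.15); print("t",ctrl.state()["time"])
E
python3 - <<'E'
from h import *
job("small",(.443,.221),"a")
s=vision.snapshot("side");t=vision.snapshot("top")
cv2.imwrite("pics/p1.png",np.hstack([s["image"][90:330,170:370],t["image"][110:350,110:370]])[:,:,::-1])
E
```

```text
small grip 0.296 31.2
True [-0.0002  0.0002  0.0071] [-2.3  0.7  4.2] 0.292
t 7.9333
```

View pics/p1.png

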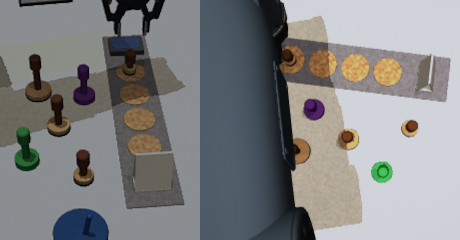

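The small stamp stands on rest a: side crop (130,62), top crop (289,57). Now the other three.

Run:
```python
from h import *
job("largest",(.4325,.067),"d")
job("large",(.459,-.0545),"c")
job("medium",(.4825,-.2012),"b")
ctrl.move_linear([.6,.0088,.18],rate=.2)
ctrl.move_pose([.25,.4,.25],R)
s=vision.snapshot("side");t=vision.snapshot("top")
for n,q in(("s",s),("t",t)):
    m=hsvmask(q,(8,80,110),(28,255,255))
cv2.imwrite("pics/p2.png",cv2.resize(np.hstack([s["image"][100:300,200:400],t["image"][100:300,130:370]]),None,fx=1.8,fy=1.8,interpolation=2)[:,:,::-1])
print(ctrl.state()["time"])
```

```text
largest grip 0.293 29.1
True [ 0.0003 -0.0001  0.0072] [-0.2  0.3  5.8] 0.29
t 14.4667
large grip 0.292 29.1
True [ 0.0005 -0.0001  0.0076] [ 1.3 -0.   3.9] 0.294
t 20.3917
medium grip 0.291 29.5
True [ 0.001  -0.      0.0075] [ 2.3 -0.5  5.6] 0.294
t 26.65
29.1583
```

View pics/p2.png

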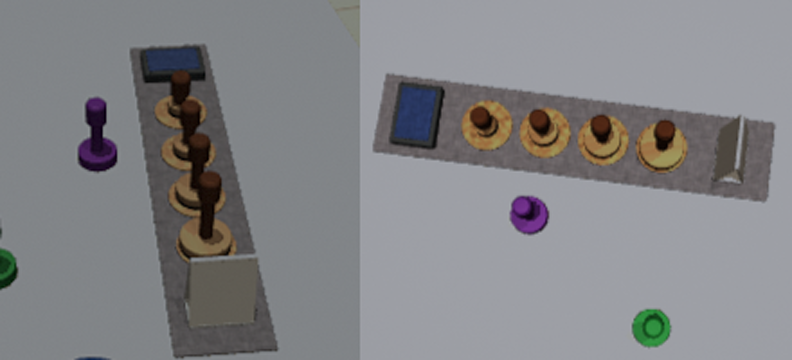

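All four stand in order, with the largest at (662,147) next to the card at (732,150) and the smallest at (486,123). I'll check centring in one enlarged crop.

Run:
```python
from h import *
t=vision.snapshot("top");im=cv2.resize(t["image"][150:205,180:320],None,fx=5.5,fy=5.5,interpolation=2)[:,:,::-1].copy()
T=np.linalg.inv(t["world_from_camera"])
for k,r in zip("abcd",(.015,.02,.025,.030)):
  for rad,z,col in((.035,.007,(255,0,0)),(r,.023,(0,255,0))):
    a=np.linspace(0,6.283,40);P=np.c_[REST[k][0]+rad*np.cos(a),REST[k][1]+rad*np.sin(a),0*a+z,0*a+1]@T.T
    q=P[:,:3]@t["camera_matrix"].T;q=q[:,:2]/q[:,2:]
    cv2.polylines(im,[((q-[180,150]+.5)*5.5).astype(int)],True,col,1)
cv2.imwrite("pics/p3.png",im)
```

```text
(no output)
```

View pics/p3.png

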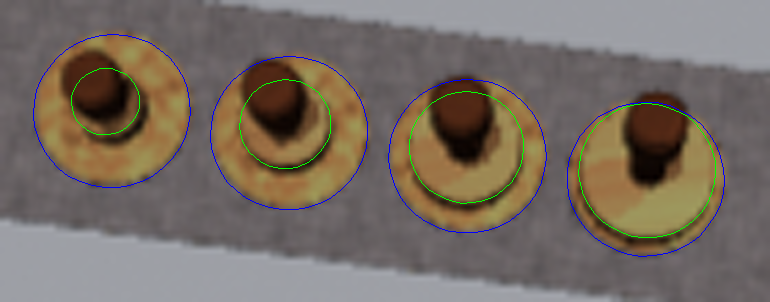

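The rest circles and the three larger stamps match. The small stamp may sit 2–3 mm toward −y, so one close wrist look will settle it.

Run:
```python
from h import *
ctrl.move_pose([.6555,.0878,.2],R)
st=ctrl.state();w=vision.snapshot("wrist")
im=cv2.resize(w["image"][130:330,180:380],None,fx=3,fy=3,interpolation=2)[:,:,::-1].copy()
# grid points: project by searching nothing - forward fisheye
from scipy.spatial.transform import Rotation as Ro
T=np.eye(4);T[:3,:3]=Ro.from_euler('xyz',st["tcp_rot"]).as_matrix();T[:3,3]=st["ee_pos"]
C=np.linalg.inv(T@w["tool_from_camera"]);K=w["camera_matrix"]
a=np.linspace(0,6.283,40)
for rad,z,col in((.035,.007,(255,0,0)),(.015,.023,(0,255,0)),(.013,.060,(0,0,255))):
    P=(np.c_[REST['a'][0]+rad*np.cos(a),REST['a'][1]+rad*np.sin(a),0*a+z,0*a+1]@C.T)[:,:3]
    rr=np.hypot(P[:,0],P[:,1]);th=np.arctan2(rr,P[:,2]);q=P[:,:2]/rr[:,None]*th[:,None]*K[0,0]+K[:2,2]
    cv2.polylines(im,[((q-[180,130]+.5)*3).astype(int)],True,col,1)
cv2.imwrite("pics/w2.png",im);print(st["ee_pos"])
```

```text
[0.65519464 0.08893593 0.20037044]
```

View pics/w2.png

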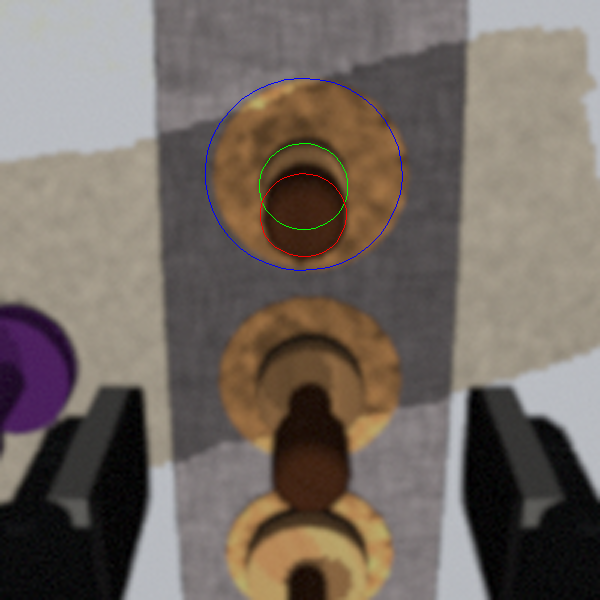

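The wrist view puts the small stamp within about 2 mm of its rest's middle: rest centre (309,174), grip at (304,215) where expected. I'll retreat and hand in.

Run:
```python
from h import *
ctrl.move_pose([.25,.4,.25],R); ctrl.sleep(.5); print(ctrl.state()["time"]); print(ticket.hand_in())
```

```text
33.4917
the job is handed in; nothing more can be done
None
```

I handed the job in at 33.5 s: all four stamps stand upright and released on the rests, from the largest on rest_d by the tent card down to the smallest on rest_a, each about 2–3 mm or less from the middle in the camera views, and the arm touched neither the card nor the tumbler.

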